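# Load the scanner dock's slide tray and slide it home

### The job

Lay the flat ampoule carton from the steel tray flat inside the blue slide tray, then slide that tray squarely all the way into the scanner dock's bay, until its white front plate is against the housing. One of the two infusion bottles stands in the way in front of the bay: stand it upright on the floor of the steel tray, well inside its rim. Leave the other bottle and everything else on the table undisturbed, and do not knock a bottle over.

Things in the scene. Friction and masses are not known exactly. Their poses are not given: they have to be found in the camera images.
- dock: Fixed white scanner dock, 160 deep (x) x 160 wide (y) x 62 high. Origin: centre of its footprint, on the table. Its open front, at x = -80, looks along its -x; the tray goes in along +x. Bay 115 wide, 48 high, roofed, no floor (the table serves), rear wall at x = +74. Over the first 28 mm grey side flares narrow it from 140 wide to 115.
- bay_mouth (a point): middle of the dock's mouth, 24 above the table, at x = -80 of the dock; axes as the dock's
- slide_tray: Loose blue slide tray, 0.25 kg. Origin on its underside; +x points to its rear end, which enters the bay first. Pan x -80 to +70, 110 wide (y), walls 16 high, 3 thick, floor 3; rear corners bevelled. White front plate 150 wide, x -80 to -85, up to z 46. Home: plate against the dock's front, tray origin and axes coinciding with the dock's.
- tray_fin (a point): grip point on the slide tray's black upright fin, at x = -105, y = 0, z = 42 of the tray, axes as the tray's. The fin sticks out of the front plate: 12 thick (y), x -85 to -121, z 11 to 57; pinch it from above to slide the tray along the table
- ampoule_carton: Red and white flat ampoule carton, 63 (x) x 122 (y) x 24 high, about 0.05 kg. Origin: centre of its underside. Starts flat on the steel tray. Grip across its 63 mm width; it fits in the slide tray with its length along the tray's x.
- steel_tray: Loose shallow steel tray, 220 (x) x 214 (y), rim 18 high, floor 2 thick, inner floor about 190 x 186. Origin: centre of its underside.
- bottle_orange: Infusion bottle with orange cap and green label, 63 x 68 x 185 high. Origin: centre of its underside. One of the two bottles, at random, stands in front of the dock's mouth, the other beside the way in. Its neck and cap, 136 to 180 above the foot, are about 34 mm thick and can be gripped from above; about 0.12 kg.
- bottle_plain: Plain clear infusion bottle, 62 x 69 x 180 high. Origin: centre of its underside. Neck as on the other bottle (125 to 165 above the foot, about 34 mm thick).
- vial_teal: Bystander: glass vial with teal cap, 33 mm across, 56 high (mm); origin at the centre of its underside
- vial_grey: Bystander: glass vial with grey cap, 33 mm across, 56 high (mm); origin at the centre of its underside
- steel_pot: Bystander: small steel pot (gallipot), 97 mm across, 66 high (mm); origin at the centre of its underside
- red_cap_bottle: Bystander: plastic bottle with red cap, 72 mm across, 122 high (mm); origin at the centre of its underside
- pocket_calculator: Bystander: grey desk calculator, 150 x 108 x 21 (mm); origin at the centre of its underside
There are look-alikes about, which are no part of the job. Leave any purple or turquoise look-alike of the bottle_plain alone.

How it is judged:
By the outcome, as a careful person would: the job done as asked, in the order asked, and still so for the second after the job is handed in, with the robot touching nothing.
It also fails if it takes over 59 s, if anything falls off the work surface, if the arm or the gripper's body presses on something with over 40 N, if the wrist force passes 120 N, or if a joint passes its speed limit or range.

### The arm

A 6-joint arm with a two-finger parallel gripper is mounted at the origin on a cart in front of the work surface, level with it; the furniture and walls round the work are solid. World frame = base frame: x ahead of the robot, y to its left, z up, the work surface at z = 0. Lengths are in mm, angles in rad, forces in N, time in s.
With the tool pointing down it reaches from about 300 to 775 mm from the base axis. Payload 14.6 kg.
Tool frame: the origin (TCP) lies between the finger pads; the fingertips stand ahead of it and the grasp point (between the pads) lies 11 mm behind it (manip.finger_overhang is the z of the fingertips in the tool frame, in mm); z points along the fingers, y is the line along which they close (so a half turn about z gives the same grasp; the last joint's range is limited). The gripper opens to 94 mm and grips with 3 to 60 N. Pads are 16 mm wide; open, the fingers measure 119 mm over their backs; the gripper's body (75 mm by 177 mm) begins 78 mm behind the grasp point.
Start: joints at [1.153, 0.3, 1.521, -0, 1.321, -0.067], TCP at [189.004, 516.495, 213.446] pointing down, gripper open.
Joint ranges: [-3.03, 3.03], [-0.79, 2.21], [0.23, 2.52], [-1.04, 4.18], [0, 3.07], [-2.55, 2.55]. Speed limits (rad/s): [2.22, 2.22, 2.57, 3.14, 3.14, 3.14].

### API

Orientations are given as [roll, pitch, yaw] about the fixed x, y, z axes, in that order (R = Rz(yaw) Ry(pitch) Rx(roll)).
In Python, from cell import manip gives the robot as it stands.
- The arm moves only by the tool jog_arm, never from a script. Its argument "series" is a list of rows, each a list of 7 numbers: the shift along the world's x, y, z as a fraction of full scale, then the turn, a rotation vector about the world's x, y, z as a fraction of full scale, then the closure, from 0 (fully open) to 1 (shut). In form: [[dx, dy, dz, wx, wy, wz, fingers], ...]. A call has 1 to 8 rows; each row is the pose to reach, as a shift and turn from the pose commanded when the call began; what a row does not reach only later rows make up. Full scale, the value 1, is 120 mm for a shift and 90 degrees for a turn. A row lasts 1/12 s, in which the tool goes at most 41.7 mm and 7.16 degrees, less where a joint would pass 70% of its speed; a pose out of reach is approached as far as the arm can. A call with a number of a shift or a turn outside -1 to 1 is refused whole. A call with a gripper value outside its range is refused whole. The fingers move at their own pace and stop on an object; "grip_force" is the grip in N (left out, the last holds). Time passes only in rows, so rows that repeat a pose let the fingers close. It gives the time, the measured TCP pose, the force, the opening and the grip force at its end, in the units of the state.
- manip.read_state(): the state, without advancing time (a new reading comes with each control period).
- manip.camera(name): name is "scene" or "side" or "wrist"; returns a dict with "frame" (420x560x3 uint8, red, green, blue), "vfov" (degrees; the focal length in pixels is half the picture's height over the tangent of half this angle, whatever the lens; pixels are square), "cx", "cy" (the principal point, pixels), "k1" (the pictures are not rectified: a ray, as slopes to the right and down, at radius r is drawn at 1 + k1 r^2 times it, then the intrinsics apply), "R" (3x3) and "t" (3): a world point X has camera coordinates R X + t; the wrist camera has in their place "hand_eye" (4x4, takes a point from camera to tool coordinates, whose origin is the TCP and whose axes are the flange's). Camera axes: x right, y down, z forward; pixel columns grow to the right and rows downward; lengths in mm; the calibration is good to about 2 mm. A picture is of the moment at which its call begins: read the wrist's pose just before it. There is no depth.
- manip.sign_off(): hands the job in; it is judged then, once.
The state is a dict: "clock": time; "joints": joint angles; "qd": joint speeds; "effort": joint torques, N m; "eef_pos": TCP position; "eef_rot": TCP orientation; "wrist_force": force on the tool from outside, world axes, zero at the start; "moment": the same for the moment, N m; "finger_gap": finger opening in mm; "finger_force": force on a finger pad.
Only numpy, scipy, OpenCV 4.12 (cv2) and the standard library are available. Lean on these libraries where they do the work, as an engineer would, in place of code of your own. Each camera call takes 0.05 s, during which the arm holds its last target. There are 200 camera calls.

## Working session

There is one attempt and no reset: what is moved stays moved. The work goes in short steps, Python scripts to look and compute and a tool call to move; the robot and the scene stay as the last step left them, time stands still between calls to the robot, and variables do not carry over. Pictures are saved under pics/ and viewed, at most 10 in all, crops included, and the job is handed in when it is done.

Besides the shell and the picture viewer there is one more tool, called after ">>>" in YAML: its name, and indented under it one key for each argument. jog_arm: Moves the arm, as the interface text tells. Its arguments: {"type":"object","properties":{"series":{"type":"array"},"grip_force":{"type":"number"}},"required":["series"]}

```bash
mkdir -p pics; ls; cat > h.py <<'E'
import numpy as np, cv2
from cell import manip
from scipy.spatial.transform import Rotation as Ro
def snap(n,f):
    s=manip.read_state(); c=manip.camera(n)
    cv2.imwrite('pics/'+f,cv2.cvtColor(c['frame'],cv2.COLOR_RGB2BGR))
    if 'hand_eye' in c:
        T=np.eye(4); T[:3,:3]=Ro.from_euler('xyz',s['eef_rot']).as_matrix(); T[:3,3]=s['eef_pos']
        M=np.linalg.inv(T@np.array(c['hand_eye'])); c['R']=M[:3,:3]; c['t']=M[:3,3]
    c['R']=np.array(c['R']);c['t']=np.array(c['t'])
    np.savez('pics/'+f[:-4]+'.npz',**{k:c[k] for k in('R','t','vfov','cx','cy','k1')})
    return c
def load(f): return dict(np.load('pics/'+f+'.npz'))
def px(c,X):
    X=np.atleast_2d(X)@c['R'].T+c['t']; f=210/np.tan(np.radians(c['vfov'])/2)
    m=X[:,:2]/X[:,2:]; m=m*(1+c['k1']*(m**2).sum(1,keepdims=True))
    return m*f+[c['cx'],c['cy']]
def at(c,uv,z):
    f=210/np.tan(np.radians(c['vfov'])/2)
    d=(np.atleast_2d(uv)-[c['cx'],c['cy']])/f; m=d.copy()
    for _ in range(20): m=d/(1+c['k1']*(m**2).sum(1,keepdims=True))
    r=np.c_[m,np.ones(len(m))]@c['R']; o=-c['R'].T@c['t']
    return (o+r*((z-o[2])/r[:,2])[:,None])[:,:2]
E
python3 - <<'E'
from h import *
for n in('scene','side','wrist'):
    c=snap(n,n+'0.png'); print(n,c['vfov'],c['cx'],c['cy'],c['k1'],-c['R'].T@c['t'])
a=[cv2.imread(f'pics/{n}0.png') for n in('scene','side','wrist')]
print(manip.read_state(), manip.finger_overhang)
E
```

```text
pics
scene 46.42041893783847 275.7053129874376 218.9480845385954 0.023517379880544254 [ -45.88549718 -628.06163728 1282.29749321]
side 55.501488922431676 278.596287293531 208.10678377970004 -0.011793955437378068 [449.85698206 968.62309252 905.45592268]
wrist 70.83594482166615 278.99779114405123 213.40821833700187 -0.04219129876819425 [109.7482129  545.16090355 384.60844768]
{'clock': 0.15, 'joints': array([ 1.15340940e+00,  3.00373580e-01,  1.52146791e+00, -3.66276305e-05,
        1.32071816e+00, -6.65945880e-02]), 'qd': array([ 0.00153407, -0.00134466, -0.00098623,  0.00094445,  0.00267214,
        0.00208601]), 'effort': array([ 2.19286347e-03, -5.31961405e+01, -3.52819669e+01,  7.09006889e-02,
        2.35747191e-02, -1.01092342e-04]), 'eef_pos': array([188.92578286, 516.30815673, 212.98770101]), 'eef_rot': array([-3.14062545e+00, -2.89477549e-05,  2.79080938e+00]), 'wrist_force': array([-0.75726198,  0.15446578,  0.62712773]), 'moment': array([ 0.01674807,  0.00837434, -0.01614608]), 'finger_force': 0.0, 'finger_gap': 94.16251784548633} 8.0
```

View pics/scene0.png

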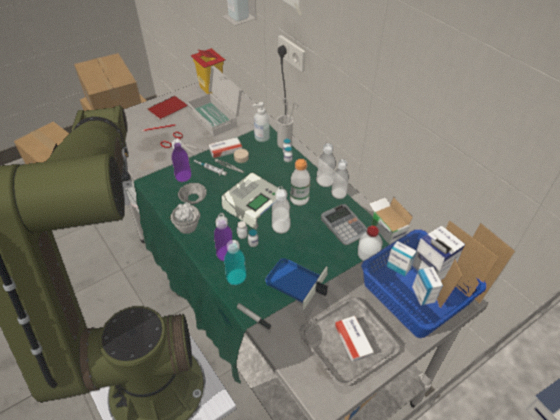

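View pics/side0.png

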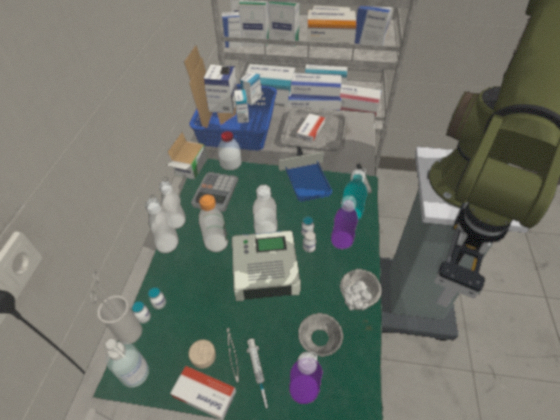

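Scene view: steel tray (352,338) with red/white carton (352,337), blue tray (293,280), dock (250,197). The clear bottle (281,212) is in front of the mouth and the orange-cap bottle (300,183) is beside it. Look-alikes: turquoise (235,262), purple (223,238) and (181,160), clear ones at the wall (326,165) and (341,180). The other red/white carton at (225,147) is not on the steel tray.

```bash
python3 - <<'E'
from h import *
s=cv2.imread('pics/scene0.png'); d=cv2.imread('pics/side0.png')
a=cv2.resize(s[160:360,210:410],(800,600)[:1]*2,interpolation=cv2.INTER_CUBIC)
a=cv2.resize(s[160:310,210:410],(800,600),interpolation=cv2.INTER_CUBIC);cv2.imwrite('pics/c1.png',a)
a=cv2.resize(d[100:310,140:420],(800,600),interpolation=cv2.INTER_CUBIC);cv2.imwrite('pics/c2.png',a)
c=load('scene0');e=load('side0')
for n,u in dict(bottle=(281,231),dockc=(250,212),tray=(293,281),carton=(352,338),steel=(353,342),orange=(299,203)).items(): print(n,at(c,u,0).round())
for n,u in dict(bottle=(265,236),dockc=(266,275),tray=(308,182),carton=(311,127),steel=(312,131),orange=(214,248)).items(): print(n,at(e,u,0).round())
E
```

```text
bottle [[591. 259.]]
dockc [[553. 395.]]
tray [[501.  69.]]
carton [[ 522. -189.]]
steel [[ 516. -200.]]
orange [[721. 329.]]
bottle [[600. 298.]]
dockc [[576. 424.]]
tray [[500.  66.]]
carton [[ 517. -217.]]
steel [[ 511. -194.]]
orange [[734. 358.]]
```

View pics/c1.png

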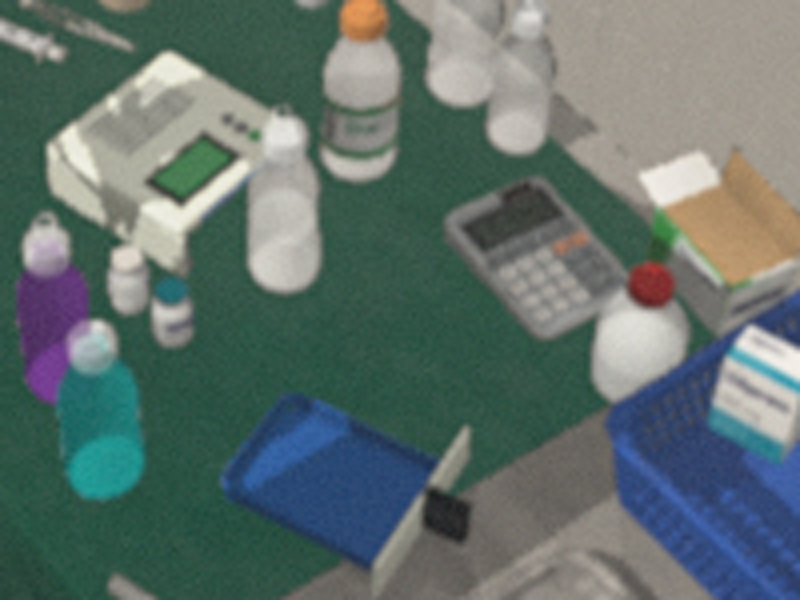

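View pics/c2.png

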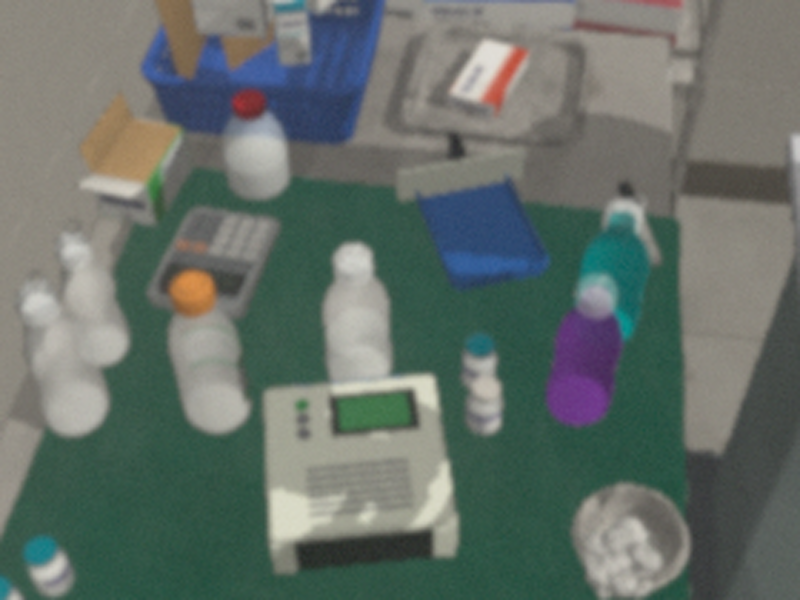

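```bash
python3 - <<'E'
from h import *
c=load('wrist0'); print(c['R'].round(2),c['t'].round())
he=np.array(manip.camera('wrist')['hand_eye']);print(he.round(3))
from scipy.optimize import least_squares
def tri(a,b):
    C=[load('scene0'),load('side0')]
    r=least_squares(lambda X:np.r_[px(C[0],X)[0]-a,px(C[1],X)[0]-b],[550,200,50]);return r.x.round(),r.fun.round(1)
S=lambda u,v:(210+u/4,160+v/4); D=lambda u,v:(140+u*.35,100+v*.35)
print('cap',tri(S(285,130),D(353,260)));print('orange cap',tri(S(364,18),D(193,293)))
print('fin',tri(S(447,510),D(457,145)))
print('teal',tri(S(172,290),D(481,345)));print('grey',tri(S(125,255),D(486,390)))
print('plate top',tri(S(468,430),D(398,168)),tri(S(378,565),D(524,155)))
print('dock roof',tri(S(165,52),D(445,505)),tri(S(48,150),D(435,375)))
for C,f,P in((load('scene0'),S,[(52,148),(168,52),(185,235),(290,120)]),(load('side0'),D,[(265,390),(433,375),(455,515),(272,545)])): print(at(C,[f(*p) for p in P],62).round())
E
```

```text
[[ 0.34  0.94 -0.  ]
 [ 0.9  -0.33  0.29]
 [ 0.27 -0.1  -0.96]] [-549.  -31.  393.]
[[ 1.00000e-03 -9.57000e-01 -2.89000e-01  8.42760e+01]
 [ 1.00000e+00  1.00000e-03  0.00000e+00 -2.69000e-01]
 [-0.00000e+00 -2.89000e-01  9.57000e-01 -1.71657e+02]
 [ 0.00000e+00  0.00000e+00  0.00000e+00  1.00000e+00]]
cap (array([602., 277., 164.]), array([-0.6,  0.4, -0.5, -0.3]))
orange cap (array([731., 341., 171.]), array([-0.3,  0.2, -0.2, -0.2]))
fin (array([538., -26.,  47.]), array([ 0.1, -0. ,  0.1,  0. ]))
teal (array([483., 269.,  55.]), array([-0.6,  0.3, -0.5, -0.2]))
grey (array([473., 324.,  55.]), array([-0.4,  0.2, -0.3, -0.1]))
plate top (array([598.,  22.,  47.]), array([ 0.2, -0.1,  0.3,  0.1])) (array([465., -30.,  40.]), array([-1.1,  0.6, -1.2, -0.6]))
dock roof (array([527., 468., 103.]), array([-20.4,   9.6, -13.8,  -6.6])) (array([492., 388., 141.]), array([11.7, -5.4,  8.5,  4. ]))
[[486. 460.]
 [636. 504.]
 [524. 308.]
 [675. 367.]]
[[674. 357.]
 [522. 318.]
 [485. 464.]
 [633. 514.]]
```

>>> jog_arm:
  series:
    - [1,-0.5,0.72,0,0,-0.2,0]
    - [1,-0.5,0.72,0,0,-0.2,0]
    - [1,-0.5,0.72,0,0,-0.2,0]
    - [1,-0.5,0.72,0,0,-0.2,0]

```text
clock: 0.53
eef_pos: [310.6, 455.4, 301.4]
eef_rot: [3.141, 0.0, 2.472]
wrist_force: [0.3, 1.5, -1.5]
finger_gap: 94.0
finger_force: 0.0
```

>>> jog_arm:
  series:
    - [1,-0.5,0,0,0,-0.2,0]
    - [1,-0.5,0,0,0,-0.2,0]
    - [1,-0.5,0,0,0,-0.2,0]
    - [1,-0.5,0,0,0,-0.2,0]

```text
clock: 0.87
eef_pos: [433.1, 393.5, 299.2]
eef_rot: [-3.141, 0.001, 2.154]
wrist_force: [-0.8, 0.5, -0.7]
finger_gap: 94.2
finger_force: 0.0
```

>>> jog_arm:
  series:
    - [1,-0.5,0,0,0,-0.15,0]
    - [1,-0.5,0,0,0,-0.15,0]
    - [1,-0.5,0,0,0,-0.15,0]
    - [1,-0.5,0,0,0,-0.15,0]
    - [1,-0.5,0,0,0,-0.15,0]

```text
clock: 1.28
eef_pos: [550.7, 335.0, 298.6]
eef_rot: [-3.14, 0.0, 1.925]
wrist_force: [-0.7, -0.1, -0.5]
finger_gap: 94.0
finger_force: 0.0
```

```bash
python3 - <<'E'
from h import *
s=manip.read_state();print(s['clock'],s['eef_pos'],s['eef_rot'],s['joints'],s['wrist_force'])
c=snap('wrist','w1.png')
a=cv2.imread('pics/w1.png'); cv2.imwrite('pics/w1b.png',cv2.resize(a,(800,600),interpolation=cv2.INTER_CUBIC))
E
```

```text
1.2833 [550.65324359 335.01336493 298.57715698] [-3.13997405e+00  3.16310059e-04  1.92453192e+00] [ 4.89792197e-01  4.80415756e-01  1.07981558e+00 -9.38500605e-05
  1.58300787e+00  1.36055796e-01] [-0.69380721 -0.11477684 -0.50756426]
```

View pics/w1b.png

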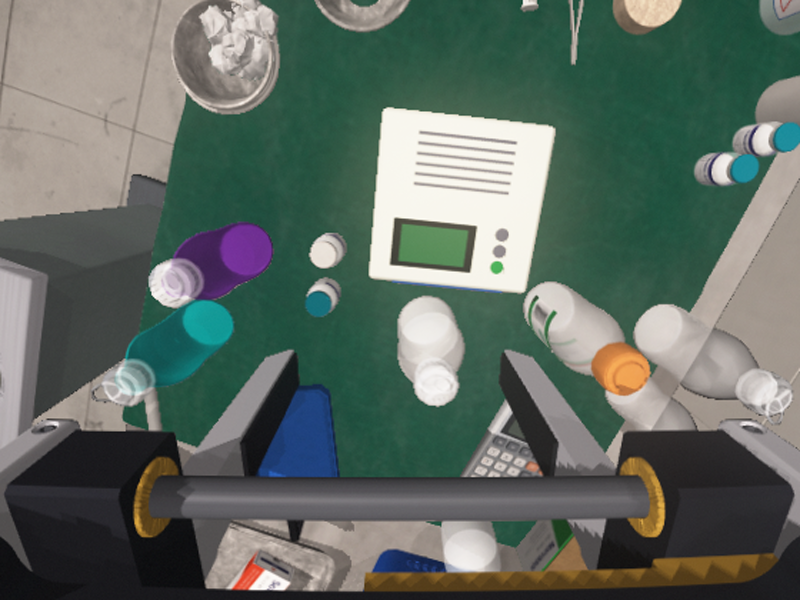

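Wrist view (800-scale): dock roof corners (384,108), (554,126), (525,292), (369,277). Bottle cap (437,383), foot around (427,318). Vials at (327,250) and (323,297). Orange cap at (620,370). Clear bottle is the one blocking the mouth.

```bash
python3 - <<'E'
from h import *
c=load('w1'); k=.7
P=at(c,np.array([(384,108),(554,126),(525,292),(369,277)])*k,62)
print('roof',P.round(1)); 
m=P.mean(0);ax=(P[0]+P[1]-P[2]-P[3])/2;ay=(P[0]+P[3]-P[1]-P[2])/2
print(m,np.linalg.norm(ax),np.linalg.norm(ay),np.degrees(np.arctan2(ax[1],ax[0])),np.degrees(np.arctan2(-ay[0],ay[1])))
print('cap z170',at(c,np.array([(437,383)])*k,172),'foot far edge',at(c,np.array([(427,298),(399,325),(455,320)])*k,3))
print('vials',at(c,np.array([(325,248),(319,303)])*k,56),'orange',at(c,np.array([(620,370)])*k,180))
E
```

```text
roof [[488.2 466.1]
 [637.5 506.1]
 [678.6 355.1]
 [526.7 315.2]]
[582.74753738 410.62389853] 156.11678455463306 155.8689762038486 104.77697416675966 104.87991807765265
cap z170 [[603.21159352 279.9941462 ]] foot far edge [[598.13672504 300.66635354]
 [579.35810267 258.56149725]
 [638.66415986 287.14647503]]
vials [[476.29497453 326.35544495]
 [487.55313041 270.08286692]] orange [[728.53692108 341.82877123]]
```

>>> jog_arm:
  series:
    - [0,-1,0,0,0,0,0]
    - [0,-1,0,0,0,0,0]
    - [0,-1,0,0,0,0,0]
    - [0,-1,0,0,0,0,0]

```text
clock: 1.67
eef_pos: [547.9, 213.2, 300.8]
eef_rot: [3.141, 0.001, 1.926]
wrist_force: [0.3, 0.7, 1.1]
finger_gap: 94.1
finger_force: 0.0
```

>>> jog_arm:
  series:
    - [0,-1,0,0,0,0,0]
    - [0,-1,0,0,0,0,0]
    - [0,-1,0,0,0,0,0]
    - [0,-1,0,0,0,0,0]

```text
clock: 2.0
eef_pos: [548.1, 93.4, 300.5]
eef_rot: [3.141, 0.001, 1.925]
wrist_force: [0.0, 0.0, -0.1]
finger_gap: 94.2
finger_force: 0.0
```

>>> jog_arm:
  series:
    - [-0.2,-1,0,0,0,0,0]
    - [-0.2,-1,0,0,0,0,0]
    - [-0.2,-1,0,0,0,0,0]
    - [-0.2,-1,0,0,0,0,0]

```text
clock: 2.33
eef_pos: [523.6, -26.5, 300.4]
eef_rot: [3.141, 0.001, 1.925]
wrist_force: [0.4, 0.6, -0.7]
finger_gap: 94.5
finger_force: 0.0
```

>>> jog_arm:
  series:
    - [-0.2,-1,0,0,0,0,0]
    - [-0.2,-1,0,0,0,0,0]
    - [-0.2,-1,0,0,0,0,0]
    - [-0.2,-1,0,0,0,0,0]

```text
clock: 2.67
eef_pos: [499.8, -146.4, 300.0]
eef_rot: [-3.141, 0.001, 1.925]
wrist_force: [-0.5, 0.5, 0.7]
finger_gap: 94.2
finger_force: 0.0
```

```bash
python3 - <<'E'
from h import *
s=manip.read_state();print(s['clock'],s['eef_pos'],s['eef_rot'],s['joints'],s['wrist_force'])
c=snap('wrist','w2.png')
a=cv2.imread('pics/w2.png'); cv2.imwrite('pics/w2b.png',cv2.resize(a,(800,600),interpolation=cv2.INTER_CUBIC))
E
```

```text
2.6667 [ 499.83150203 -146.44288812  300.01721226] [-3.14145037e+00  8.63474231e-04  1.92473502e+00] [-3.54958766e-01  1.81383687e-01  1.46773692e+00 -7.50397847e-04
  1.49201795e+00 -7.08838512e-01] [-0.46721362  0.49887314  0.65836975]
```

View pics/w2b.png

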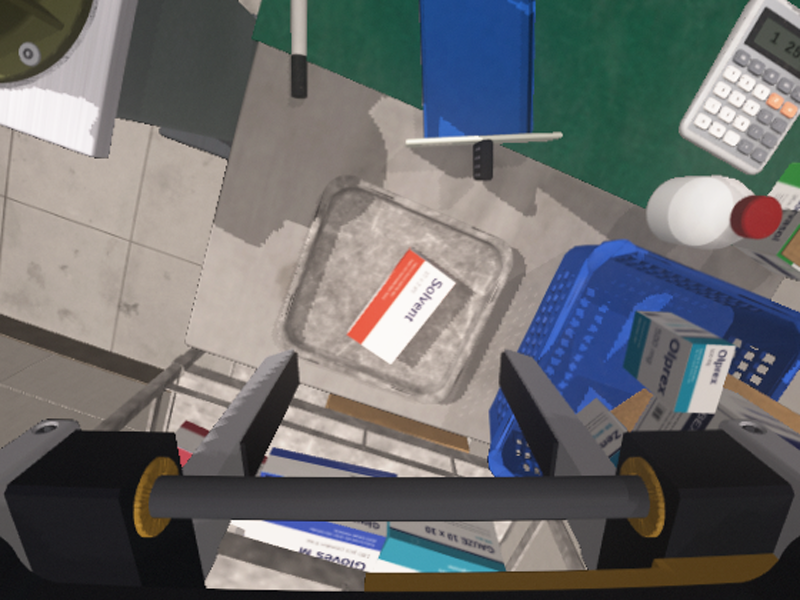

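Carton's top corners (800-scale): (411,249), (457,289), (393,364), (348,332). Plate top edge (406,142) to (563,135). Fin top (474–491, 142–179).

```bash
cat >m.py <<'E'
from h import *
c=load('w2'); k=.7
a=cv2.imread('pics/w2.png')
P=at(c,np.array([(411,249),(457,289),(393,364),(348,332)])*k,26)
print('carton',P.round(1),P.mean(0)); L=(P[2]+P[3]-P[0]-P[1])/2;W=(P[1]+P[2]-P[0]-P[3])/2
d=lambda v:np.degrees(np.arctan2(v[1],v[0]))
print(np.linalg.norm(L),np.linalg.norm(W),d(L),d(W))
Q=at(c,np.array([(406,142),(563,135)])*k,46);print('plate',Q,Q.mean(0),np.linalg.norm(Q[1]-Q[0]),d(Q[1]-Q[0]))
F=at(c,np.array([(482.5,179),(482.5,143)])*k,57);print('fin far end, near',F,d(F[1]-F[0]))
R=at(c,np.array([(425,0),(536,0),(424,133),(530,136)])*k,16);print('walls',R)
S=at(c,np.array([(340,178),(524,250),(455,402),(285,350)])*k,18);print('steel rim',S,S.mean(0))
E
python3 m.py; python3 - <<'E'
import sys;sys.path.insert(0,'.')
import cv2
a=cv2.imread('pics/w2.png')
b=cv2.resize(a[60:290,190:400],None,fx=2.6,fy=2.6,interpolation=cv2.INTER_CUBIC);cv2.imwrite('pics/w2c.png',b);print(b.shape)
E
```

```text
carton [[ 508.5 -131.1]
 [ 571.2 -154.7]
 [ 536.4 -262.9]
 [ 475.4 -243.5]] [ 522.89714107 -198.03412038]
115.44307988188703 65.49676738700529 -107.12307117684924 -19.11573571477602
plate [[466.07859748 -34.207434  ]
 [603.59601739  24.51087222]] [534.83730743  -4.84828089] 149.52886097354138 23.121907032421117
fin far end, near [[545.67372842 -40.67010562]
 [532.90592226 -11.02254461]] 113.29926505621188
walls [[437.68634405  93.94773562]
 [535.99921188 131.67656002]
 [479.7803995  -17.4600771 ]
 [581.72081322  17.96053192]]
steel rim [[ 414.11996648  -88.57264193]
 [ 624.61080664  -90.40769091]
 [ 625.37768045 -287.62871159]
 [ 413.52987052 -293.56618583]] [ 519.40958102 -190.04380756]
(598, 546, 3)
```

View pics/w2c.png

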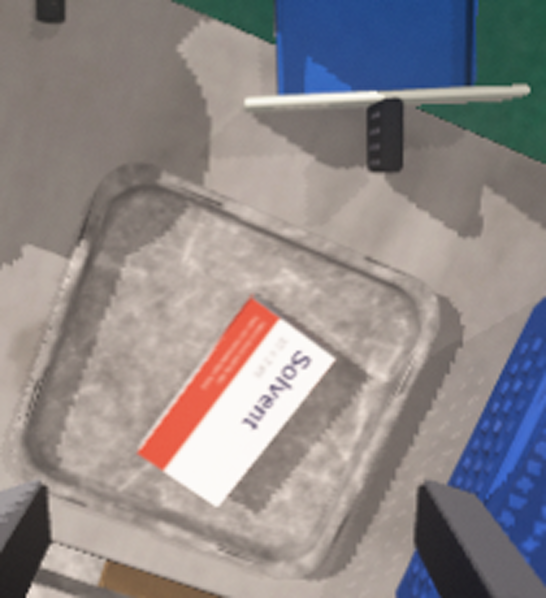

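```bash
sed -i 's/(457,289),(393,364),(348,332)/(455.5,282),(391,364),(347,334.6)/' m.py; python3 m.py | head -5; python3 - <<'E'
from h import *
# fit carton pose to the 4 corners (side scene too as check)
from scipy.optimize import least_squares
c=load('w2');U=np.array([(411.5,249),(455.5,282),(391,364),(347,334.6)])*.7
def K(p):
    C,S=np.cos(p[2]),np.sin(p[2]); L=np.array([(-31.5,61),(31.5,61),(31.5,-61),(-31.5,-61)])
    return np.c_[L@np.array([[C,S],[-S,C]])+p[:2],np.full(4,26.)]
r=least_squares(lambda p:(px(c,K(p))-U).ravel(),[522,-198,-.3]);print(r.x,np.degrees(r.x[2]),r.fun.round(1))
print(px(load('scene0'),K(r.x)).round(1)); print(((px(load('side0'),K(r.x))-[140,100])/.35).round())
E
```

```text
carton [[ 508.5 -131.1]
 [ 566.7 -148. ]
 [ 534.3 -263.7]
 [ 475.3 -246.9]] [ 521.19860598 -197.40214966]
120.32277091818796 60.93203658189897 -105.83495058226023 -16.024058979103252
[ 5.21358208e+02 -1.97478208e+02 -2.79122758e-01] -15.992555975717934 [-0.5 -0.7  1.1  0.1  0.1  0.7 -0.7  0.1]
[[336.  321.2]
 [355.8 314.8]
 [375.  351.4]
 [354.2 358.5]]
[[491. 104.]
 [443.  91.]
 [479.  37.]
 [525.  49.]]
```

```bash
python3 - <<'E'
from h import *
c=load('w2')
for z in(60,90): print(z,at(c,np.array([(590,250),(545,325),(503,395),(490,430)])*.7,z).round())
e=load('side0');print(at(e,[(140+385*.35,100),(140+358*.35,100+110*.35)],60).round(),at(e,[(140+385*.35,100),(140+358*.35,100+110*.35)],90).round())
E
```

```text
60 [[ 672.  -65.]
 [ 665. -152.]
 [ 657. -241.]
 [ 662. -287.]]
90 [[ 657.  -65.]
 [ 650. -146.]
 [ 644. -228.]
 [ 648. -271.]]
[[ 660. -282.]
 [ 657.  -58.]] [[ 653. -237.]
 [ 650.  -21.]]
```

>>> jog_arm:
  series:
    - [0.18,-0.43,-1,0,0,-0.4,0]
    - [0.18,-0.43,-1,0,0,-0.4,0]
    - [0.18,-0.43,-1,0,0,-0.4,0]
    - [0.18,-0.43,-1,0,0,-0.4,0]
    - [0.18,-0.43,-1,0,0,-0.4,0]
    - [0.18,-0.43,-1,0,0,-0.4,0]
    - [0.18,-0.43,-1,0,0,-0.4,0]

```text
clock: 3.3
eef_pos: [523.2, -193.2, 180.3]
eef_rot: [3.141, -0.0, 1.304]
wrist_force: [0.3, -0.2, 0.2]
finger_gap: 93.7
finger_force: 0.0
```

>>> jog_arm:
  series:
    - [0,0,-1,0,0,0,0]
    - [0,0,-1,0,0,0,0]
    - [0,0,-1,0,0,0,0]
    - [0,0,-1,0,0,0,0]

```text
clock: 3.63
eef_pos: [519.9, -192.6, 54.2]
eef_rot: [-3.133, -0.001, 1.304]
wrist_force: [-1.3, 0.9, -1.4]
finger_gap: 94.1
finger_force: 0.0
```

>>> jog_arm:
  series:
    - [0,0,0,0,0,0,0]
    - [0,0,0,0,0,0,0]

```text
clock: 3.8
eef_pos: [524.0, -195.0, 62.6]
eef_rot: [3.138, 0.0, 1.301]
wrist_force: [-0.2, -0.2, 0.3]
finger_gap: 94.2
finger_force: 0.0
```

>>> jog_arm:
  series:
    - [-0.01,-0.02,-0.15,0,0,0,0]
    - [-0.01,-0.02,-0.28,0,0,0,0]
    - [-0.01,-0.02,-0.35,0,0,0,0]
    - [-0.01,-0.02,-0.38,0,0,0,0]
    - [-0.01,-0.02,-0.38,0,0,0,0]
    - [-0.01,-0.02,-0.38,0,0,0,0]

```text
clock: 4.3
eef_pos: [522.1, -197.7, 15.6]
eef_rot: [3.14, 0.0, 1.299]
wrist_force: [-0.6, -0.2, 0.0]
finger_gap: 94.0
finger_force: 0.0
```

Good. Lower 1 mm and close gently.

>>> jog_arm:
  series:
    - [0,0,-0.01,0,0,0,0.2]
    - [0,0,-0.01,0,0,0,0.5]
    - [0,0,-0.01,0,0,0,0.5]
    - [0,0,-0.01,0,0,0,0.5]
    - [0,0,-0.01,0,0,0,0.5]
    - [0,0,-0.01,0,0,0,0.5]
    - [0,0,-0.01,0,0,0,0.5]
    - [0,0,-0.01,0,0,0,0.5]
  grip_force: 12

```text
clock: 4.97
eef_pos: [521.4, -197.5, 13.2]
eef_rot: [3.141, 0.0, 1.299]
wrist_force: [-0.5, 0.3, 2.4]
finger_gap: 63.3
finger_force: 12.0
```

>>> jog_arm:
  series:
    - [0,0,0.15,0,0,0,0.5]
    - [0,0,0.4,0,0,0,0.5]
    - [0,0,0.65,0,0,0,0.5]
    - [0,0.15,0.8,0,0,0,0.5]
    - [0,0.4,0.8,0,0,0.06,0.5]
    - [0,0.65,0.8,0,0,0.12,0.5]
    - [0,0.85,0.8,0,0,0.18,0.5]
    - [0,1,0.8,0,0,0.22,0.5]

```text
clock: 5.63
eef_pos: [521.2, -75.6, 109.0]
eef_rot: [-3.142, -0.0, 1.65]
wrist_force: [0.8, 0.6, -0.4]
finger_gap: 63.1
finger_force: 12.0
```

>>> jog_arm:
  series:
    - [-0.05,0.25,0,0,0,0.07,0.5]
    - [-0.1,0.5,0,0,0,0.14,0.5]
    - [-0.14,0.75,0,0,0,0.2,0.5]
    - [-0.14,0.95,0,0,0,0.206,0.5]
    - [-0.14,1,0,0,0,0.206,0.5]
    - [-0.14,1,0,0,0,0.206,0.5]

```text
clock: 6.13
eef_pos: [504.5, 43.6, 109.0]
eef_rot: [-3.142, -0.0, 1.969]
wrist_force: [0.4, -0.7, -0.6]
finger_gap: 63.2
finger_force: 12.0
```

>>> jog_arm:
  series:
    - [0,0.15,0,0,0,0,0.5]
    - [0,0.2,0,0,0,0,0.5]
    - [0,0.2,-0.2,0,0,0,0.5]
    - [0,0.2,-0.35,0,0,0,0.5]
    - [0,0.2,-0.45,0,0,0,0.5]
    - [0,0.2,-0.5,0,0,0,0.5]
    - [0,0.2,-0.5,0,0,0,0.5]

```text
clock: 6.72
eef_pos: [504.1, 65.6, 47.9]
eef_rot: [-3.14, -0.001, 1.967]
wrist_force: [-0.2, 0.4, -0.7]
finger_gap: 63.3
finger_force: 12.0
```

```bash
python3 - <<'E'
from h import *
s=manip.read_state();print(s['clock'],s['eef_pos'],s['eef_rot'],s['finger_gap'])
snap('side','s2.png');snap('wrist','w3.png')
b=cv2.imread('pics/s2.png')[120:250,230:380]
a=cv2.resize(b,(600,520),interpolation=cv2.INTER_CUBIC); cv2.imwrite('pics/s2c.png',a)
E
```

```text
6.7167 [504.12714281  65.64271746  47.90369096] [-3.13953284e+00 -6.17316151e-04  1.96671725e+00] 63.303424358907236
```

View pics/s2c.png

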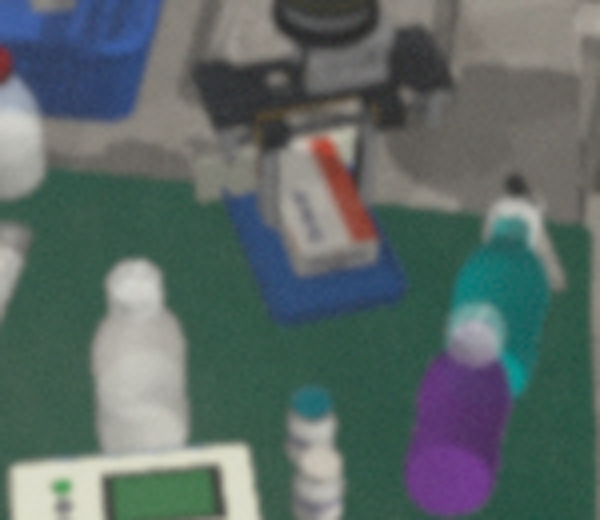

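Carton (tilted red/white, ~(320,210)) hangs over the blue tray, aligned; tray rear corners at (280,318) and (405,293). Check the model against that.

```bash
python3 - <<'E'
from h import *
e=load('s2');t=np.radians(112.8);R=np.array([[np.cos(t),-np.sin(t)],[np.sin(t),np.cos(t)]])
for l in [(70,55,8),(70,-55,8),(-80,-55,16)]:
    X=np.r_[R@l[:2]+[502.9,71.2],l[2]]; print(l,X.round(),((px(e,X)[0]-[230,120])*4).round())
print(at(e,[(230+280/4,120+318/4),(230+405/4,120+293/4)],8).round(1))
E
```

```text
(70, 55, 8) [425. 114.   8.] [404. 294.]
(70, -55, 8) [526. 157.   8.] [266. 321.]
(-80, -55, 16) [585.  19.  16.] [215. 183.]
[[516.6 152.1]
 [424.2 113.3]]
```

>>> jog_arm:
  series:
    - [0,0,-0.1,0,0,0,0.5]
    - [0,0,-0.18,0,0,0,0.5]
    - [0,0,-0.25,0,0,0,0.5]
    - [0,0,-0.27,0,0,0,0.5]
    - [0,0,-0.27,0,0,0,0.5]

```text
clock: 7.23
eef_pos: [504.3, 66.4, 16.1]
eef_rot: [-3.141, -0.0, 1.968]
wrist_force: [0.8, -0.0, -0.1]
finger_gap: 62.9
finger_force: 12.0
```

>>> jog_arm:
  series:
    - [0,0,-0.01,0,0,0,0.5]
    - [0,0,-0.02,0,0,0,0.5]
    - [0,0,-0.02,0,0,0,0.22]
    - [0,0,-0.02,0,0,0,0.22]
    - [0,0,-0.02,0,0,0,0.22]
    - [0,0,0.05,0,0,0,0.22]
    - [0,0,0.2,0,0,0,0.22]
    - [0,0,0.5,0,0,0,0.22]

```text
clock: 7.9
eef_pos: [502.8, 66.4, 75.2]
eef_rot: [-3.136, -0.002, 1.968]
wrist_force: [0.2, -0.3, -0.3]
finger_gap: 73.4
finger_force: 0.0
```

>>> jog_arm:
  series:
    - [0,0,0.35,0,0,0,0]
    - [0.1,0.2,0.7,0,0,0,0]
    - [0.3,0.5,1,0,0,0,0]
    - [0.45,0.8,1,0,0,0,0]
    - [0.5,1,1,0,0,0,0]

```text
clock: 8.32
eef_pos: [566.3, 187.5, 200.8]
eef_rot: [3.136, 0.001, 1.966]
wrist_force: [1.3, -1.1, -0.1]
finger_gap: 93.8
finger_force: 0.0
```

>>> jog_arm:
  series:
    - [0,0,0.2,0,0,0,0]
    - [0,0,0.4,0,0,0,0]
    - [0.1,0.2,0.5,0,0,0,0]
    - [0.2,0.5,0.5,0,0,0,0]
    - [0.31,0.77,0.5,0,0,0,0]
    - [0.31,0.77,0.5,0,0,0,0]
    - [0.31,0.77,0.5,0,0,0,0]

```text
clock: 8.9
eef_pos: [601.5, 280.1, 256.2]
eef_rot: [-3.141, 0.0, 1.97]
wrist_force: [-0.9, 0.4, -0.4]
finger_gap: 94.3
finger_force: 0.0
```

```bash
python3 - <<'E'
from h import *
s=manip.read_state();print(s['clock'],s['eef_pos'],s['eef_rot'])
c=snap('wrist','w4.png');print(px(c,[[602.5,278.5,172],[602.5,278.5,3]]))
b=cv2.imread('pics/w4.png')
a=cv2.resize(b,(560,420)); 
t=cv2.imread('pics/w3.png'); cv2.imwrite('pics/w4c.png',cv2.resize(np.hstack([b[100:420,130:430],t[100:420,130:430]]),None,fx=1.3,fy=1.3))
E
```

```text
8.9 [601.53538835 280.05529308 256.24933891] [-3.14055129e+00  1.20987313e-05  1.96957385e+00]
[[279.15077963 222.54898958]
 [279.16536474 185.71283981]]
```

View pics/w4c.png

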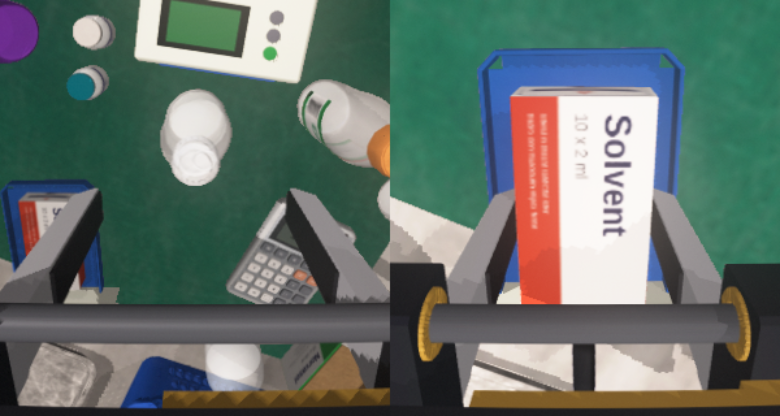

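Bottle cap top at crop (195,162), centred between the fingers; tray carton lies along the tray with margin (right half). Descend.

>>> jog_arm:
  series:
    - [0.02,-0.01,-0.2,0,0,0,0]
    - [0.02,-0.01,-0.45,0,0,0,0]
    - [0.02,-0.01,-0.7,0,0,0,0]
    - [0.02,-0.01,-0.9,0,0,0,0]
    - [0.02,-0.01,-1,0,0,0,0]
    - [0.02,-0.01,-1,0,0,0,0.4]
    - [0.02,-0.01,-1,0,0,0,0.8]
    - [0.02,-0.01,-1,0,0,0,0.8]
  grip_force: 15

```text
clock: 9.62
eef_pos: [605.0, 277.7, 139.0]
eef_rot: [3.139, 0.0, 1.967]
wrist_force: [0.0, 0.1, 0.6]
finger_gap: 77.5
finger_force: 0.0
```

>>> jog_arm:
  series:
    - [0,0,0,0,0,0,0.8]
    - [0,0,0,0,0,0,0.8]
    - [0,0,0,0,0,0,0.8]
    - [0,0,0,0,0,0,0.8]
    - [0,0,0,0,0,0,0.8]

```text
clock: 10.03
eef_pos: [604.2, 277.7, 136.8]
eef_rot: [3.141, -0.0, 1.968]
wrist_force: [-0.8, 0.7, 0.4]
finger_gap: 44.2
finger_force: 0.0
```

>>> jog_arm:
  series:
    - [0,0,0,0,0,0,0.8]
    - [0,0,0,0,0,0,0.8]
    - [0,0,0,0,0,0,0.8]
    - [0,0,0,0,0,0,0.8]
    - [0,0,0,0,0,0,0.8]

```text
clock: 10.45
eef_pos: [604.2, 277.7, 136.6]
eef_rot: [-3.141, 0.0, 1.968]
wrist_force: [0.1, -0.4, 0.7]
finger_gap: 33.8
finger_force: 15.0
```

>>> jog_arm:
  series:
    - [0,0,0.1,0,0,0,0.8]
    - [0,0,0.3,0,0,0,0.8]
    - [0,0,0.55,0,0,0,0.8]
    - [0,-0.1,0.75,0,0,0,0.8]
    - [-0.1,-0.3,0.85,0,0,0,0.8]
    - [-0.2,-0.5,0.85,0,0,0,0.8]
    - [-0.3,-0.75,0.85,0,0,0,0.8]
    - [-0.4,-1,0.85,0,0,0,0.8]

```text
clock: 11.12
eef_pos: [555.4, 156.8, 239.6]
eef_rot: [3.141, 0.0, 1.968]
wrist_force: [0.8, 0.5, -0.8]
finger_gap: 33.7
finger_force: 15.0
```

>>> jog_arm:
  series:
    - [-0.06,-0.25,0,0,0,0,0.8]
    - [-0.12,-0.5,0,0,0,0,0.8]
    - [-0.16,-0.75,0,0,0,0,0.8]
    - [-0.2,-1,0,0,0,0,0.8]

```text
clock: 11.45
eef_pos: [531.7, 36.4, 239.7]
eef_rot: [3.141, 0.0, 1.968]
wrist_force: [-0.2, 0.0, -1.4]
finger_gap: 33.9
finger_force: 15.0
```

>>> jog_arm:
  series:
    - [-0.03,-0.25,0,0,0,0,0.8]
    - [-0.06,-0.5,0,0,0,0,0.8]
    - [-0.08,-0.75,0,0,0,0,0.8]
    - [-0.1,-1,0,0,0,0,0.8]

```text
clock: 11.78
eef_pos: [519.8, -83.7, 239.7]
eef_rot: [3.141, 0.001, 1.968]
wrist_force: [0.8, 0.8, -1.1]
finger_gap: 33.8
finger_force: 15.0
```

>>> jog_arm:
  series:
    - [0,-0.22,0,0,0,0,0.8]
    - [0,-0.44,0,0,0,0,0.8]
    - [0,-0.64,0,0,0,0,0.8]
    - [0,-0.8,0,0,0,0,0.8]
    - [-0.01,-0.88,0,0,0,0,0.8]
    - [-0.01,-0.9,0,0,0,0,0.8]
    - [-0.01,-0.9,0,0,0,0,0.8]

```text
clock: 12.37
eef_pos: [518.9, -190.2, 238.9]
eef_rot: [3.141, -0.0, 1.967]
wrist_force: [0.3, 0.1, -1.1]
finger_gap: 33.8
finger_force: 15.0
```

>>> jog_arm:
  series:
    - [0,0,-0.1,0,0,0,0.8]
    - [0,0,-0.25,0,0,0,0.8]
    - [0,0,-0.4,0,0,0,0.8]
    - [0,0,-0.55,0,0,0,0.8]
    - [0,0,-0.68,0,0,0,0.8]
    - [0,0,-0.75,0,0,0,0.8]
    - [0,0,-0.78,0,0,0,0.8]
    - [0,0,-0.78,0,0,0,0.8]

```text
clock: 13.03
eef_pos: [519.1, -189.6, 144.9]
eef_rot: [-3.141, -0.0, 1.968]
wrist_force: [0.2, 0.1, -1.0]
finger_gap: 33.6
finger_force: 15.0
```

>>> jog_arm:
  series:
    - [0,0,-0.02,0,0,0,0.8]
    - [0,0,-0.035,0,0,0,0.8]
    - [0,0,-0.045,0,0,0,0.8]
    - [0,0,-0.05,0,0,0,0.8]
    - [0,0,-0.05,0,0,0,0.8]

```text
clock: 13.45
eef_pos: [519.0, -190.3, 139.2]
eef_rot: [3.141, 0.0, 1.968]
wrist_force: [-0.3, 1.0, -2.0]
finger_gap: 33.8
finger_force: 15.0
```

>>> jog_arm:
  series:
    - [0,0,-0.005,0,0,0,0.8]
    - [0,0,-0.01,0,0,0,0.8]
    - [0,0,-0.01,0,0,0,0.8]

```text
clock: 13.7
eef_pos: [519.2, -190.5, 138.6]
eef_rot: [3.141, 0.001, 1.968]
wrist_force: [-1.6, -0.4, 4.1]
finger_gap: 33.3
finger_force: 15.0
```

Contact (4 N). Release.

>>> jog_arm:
  series:
    - [0,0,0,0,0,0,0.5]
    - [0,0,0,0,0,0,0.4]
    - [0,0,0,0,0,0,0.2]
    - [0,0,0,0,0,0,0.2]
    - [0,0,0,0,0,0,0.2]
    - [0,0,0,0,0,0,0.2]

```text
clock: 14.2
eef_pos: [519.0, -190.3, 137.8]
eef_rot: [-3.142, -0.0, 1.968]
wrist_force: [-0.0, 0.6, -0.2]
finger_gap: 70.1
finger_force: 0.0
```

>>> jog_arm:
  series:
    - [0,0,0.1,0,0,0,0.2]
    - [0,0,0.3,0,0,0,0.2]
    - [0,0,0.6,0,0,0,0.2]
    - [0,0,0.9,0,0,0,0.2]
    - [0,0.2,1,0,0,0,0.2]
    - [0,0.5,1,0,0,0,0.2]
    - [0.1,0.8,1,0,0,0,0.2]
    - [0.2,1,1,0,0,0,0.2]

```text
clock: 14.87
eef_pos: [543.0, -68.0, 258.6]
eef_rot: [3.14, 0.0, 1.968]
wrist_force: [1.2, -0.5, 0.5]
finger_gap: 75.4
finger_force: 0.0
```

```bash
python3 - <<'E'
from h import *
s=manip.read_state();print(s['clock'],s['eef_pos'],s['eef_rot'],s['joints'])
S=snap('side','s3.png');snap('scene','c3.png');c=snap('wrist','w5.png')
b=cv2.imread('pics/w5.png');d=cv2.imread('pics/s3.png')
cv2.imwrite('pics/w5c.png',np.hstack([cv2.resize(b[0:360,60:480],(490,420)),cv2.resize(d[90:230,230:350],(300,350),interpolation=cv2.INTER_CUBIC)[:, :]if 0 else cv2.resize(d[90:230,240:340],(300,420),interpolation=cv2.INTER_CUBIC)]))
E
```

```text
14.8667 [542.99227319 -67.96174294 258.57959338] [3.14046428e+00 3.41494231e-04 1.96788538e+00] [-1.91611214e-01  2.62139286e-01  1.46411417e+00  3.46798523e-04
  1.41421115e+00 -5.88754349e-01]
```

View pics/w5c.png

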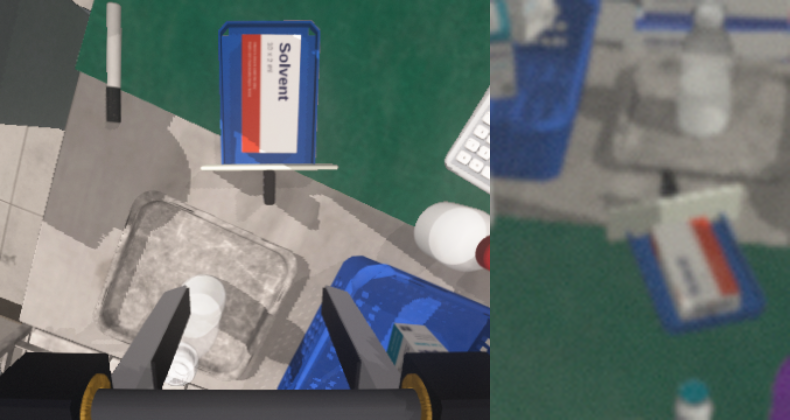

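Bottle stands upright inside the steel tray (foot ~ (205,305)); carton flat in the slide tray. Plate top edge (201,168)–(338,167), fin (269,170–203).

```bash
python3 - <<'E'
from h import *
c=load('w5');f=lambda P:np.array(P,float)*np.array([420/490,360/420])+[60,0]
d=lambda v:np.degrees(np.arctan2(v[1],v[0]))
Q=at(c,f([(201,168.5),(338,166.5)]),46);print('plate',Q.mean(0),np.linalg.norm(Q[1]-Q[0]),d(Q[1]-Q[0])+90)
W=at(c,f([(220,28),(219.5,163),(320,27),(314,163)]),16);print(W,d(W[0]-W[1]),d(W[2]-W[3]))
F=at(c,f([(269,201),(269,170)]),57);print(F,d(F[1]-F[0]))
# refine via image: darkest fin columns and plate line
from scipy.optimize import least_squares
def T(p,L):
    L=np.array(L,float);C,S=np.cos(p[2]),np.sin(p[2]);return np.c_[L[:,:2]@np.array([[C,S],[-S,C]])+p[:2],L[:,2]]
L=[(-82.5,75,46),(-82.5,-75,46),(-103,0,57),(58,55,16),(58,-55,16),(-78,55,16),(-78,-55,16)]
U=f([(201,168),(338,167),(269,187),(220,29),(319,29),(220,163),(315,163)])
r=least_squares(lambda p:(px(c,T(p,L))-U).ravel(),[503,71,1.97]);print(r.x,np.degrees(r.x[2]),r.fun.reshape(-1,2).round(1))
for n in(r.x,): print('fin grip',T(n,[(-105,0,42)]))
h=np.radians(104.83);print('fin home',T([582.7,410.6,h],[(-105,0,42)]),'aligned start: tray origin at -190',T([582.7,410.6,h],[(-105-180,0,42)]))
E
```

```text
plate [534.35488929  -4.84862224] 149.3054489461342 113.85756859543667
[[429.01091654 107.42682408]
 [480.31596376 -24.26203322]
 [526.78952311 150.25674447]
 [582.06894667  18.99615769]] 111.28553637984419 112.83803213719503
[[547.47334558 -37.3550022 ]
 [534.26760133  -7.14162156]] 113.60930356335264
[501.33810553  71.6604976    1.97286288] 113.03671649551052 [[-0.7 -1.1]
 [-0.1 -0.2]
 [ 0.3 -0.2]
 [-1.9  2. ]
 [ 1.4  2.2]
 [ 0.9 -1.5]
 [ 0.2 -1.5]]
fin grip [[542.42680314 -24.96620124  42.        ]]
fin home [[609.5749548  309.09760198  42.        ]] aligned start: tray origin at -190 [[655.64630588 135.09349108  42.        ]]
```

```bash
cat > path.py <<'E'
from h import *
c=load('scene0');S=lambda u,v:(210+u/4,160+v/4)
cal=at(c,[S(448,225),S(537,178),S(632,285),S(540,338)],18);print('calc',cal.round())
print('redcap base',at(c,[S(640,375)],10).round(),'side',at(load('side0'),[(140+258*.35,100+175*.35)],20).round())
c4=load('w4');print('calc w4 corners',at(c4,[(130+u/1.3,100+v/1.3) for u,v in[(268,198),(355,215),(228,292)]],20).round())
print('orange foot w4',at(c4,[(130+u/1.3,100+v/1.3) for u,v in[(318,110)]],10).round())
h=np.radians(104.83)
def rect(o,a,x0,x1,w):
    C,s=np.cos(a),np.sin(a);return np.array([(x0,w),(x1,w),(x1,-w),(x0,-w)])@np.array([[C,s],[-s,C]])+o
for d in(-155,-140,-120,-100):
    o=np.array([582.7,410.6])+d*np.array([np.cos(h),np.sin(h)])
    p=rect(o,h,-85,-80,75);b=rect(o,h,-80,70,55)
    dist=lambda q,P:-cv2.pointPolygonTest(P.astype(np.float32).reshape(-1,1,2),q,True)
    print(d,o.round(),'calc',min(dist(tuple(map(float,q)),cal) for q in np.vstack([p,b])).__round__(),'orange',round(dist((730.,342.),p)-34),round(dist((730.,342.),b)-34),'teal',round(dist((487.,270.),p)-17),round(dist((487.,270.),b)-17))
E
python3 path.py
```

```text
calc [[737. 218.]
 [837. 216.]
 [821.  75.]
 [720.  76.]]
redcap base [[766.   3.]] side [[762.  24.]]
calc w4 corners [[720. 221.]
 [825. 242.]
 [731.  86.]]
orange foot w4 [[728. 335.]]
-155 [622. 261.] calc 18 orange 106 36 teal 118 56
-140 [619. 275.] calc 24 orange 92 36 teal 104 56
-120 [613. 295.] calc 32 orange 74 36 teal 86 56
-100 [608. 314.] calc 48 orange 57 36 teal 70 56
```

```bash
python3 - <<'E'
from h import *
D=lambda u,v:(140+u*.35,100+v*.35)
print(at(load('side0'),[D(200,208),D(280,215),D(235,318),D(150,295)],20).round())
print(at(load('w2'),np.array([(680,130),(755,173),(752,0)])*.7,20).round())
from scipy.optimize import least_squares
c,e,w=load('scene0'),load('side0'),load('w2');S=lambda u,v:(210+u/4,160+v/4)
def K(p):
    C,s=np.cos(p[2]),np.sin(p[2]);L=np.array([(-54,75),(54,75),(54,-75),(-54,-75)])
    return np.c_[L@np.array([[C,s],[-s,C]])+p[:2],np.full(4,20.)]
def f(p):
    k=K(p);return np.r_[px(c,k)-[S(448,225),S(537,178),S(632,285),S(540,338)],px(e,k)-[D(235,318),D(150,295),D(200,208),D(280,215)],px(w,k[2:])-np.array([(755,173),(680,130)])*.7].ravel()
r=least_squares(f,[775,145,0]);print(r.x,K(r.x)[:,:2].round(),r.fun.round(1))
E
```

```text
[[814.  87.]
 [723.  86.]
 [736. 240.]
 [832. 221.]]
[[723.  79.]
 [821.  72.]
 [731. 211.]]
[ 7.78594407e+02  1.50339868e+02 -8.70946623e-02] [[731. 230.]
 [839. 220.]
 [826.  71.]
 [718.  80.]] [-3.4 -1.6 -0.2 -1.3  2.  -0.4 -1.2 -1.   2.5 -2.5 -2.1 -0.4 -2.3 -3.7
  1.7 -1.1  2.1  1.9 -1.9 -2.3]
```

>>> jog_arm:
  series:
    - [0,0.2,-0.2,0,0,0,0.2]
    - [0,0.375,-0.5,0,0,0,0.2]
    - [0,0.375,-0.8,0,0,0,0.3]
    - [0,0.375,-1,0,0,0,0.4]

```text
clock: 15.35
eef_pos: [541.7, -25.3, 134.8]
eef_rot: [-3.139, -0.001, 1.968]
wrist_force: [0.4, -0.4, -0.5]
finger_gap: 65.7
finger_force: 0.0
```

>>> jog_arm:
  series:
    - [0,0,-0.25,0,0,0,0.4]
    - [0,0,-0.5,0,0,0,0.4]
    - [0,0,-0.7,0,0,0,0.4]
    - [0,0,-0.82,0,0,0,0.4]
    - [0,0,-0.88,0,0,0,0.4]
    - [0,0,-0.89,0,0,0,0.4]
    - [0,0,-0.89,0,0,0,0.4]

```text
clock: 15.93
eef_pos: [543.2, -25.9, 31.5]
eef_rot: [3.141, 0.0, 1.967]
wrist_force: [-0.5, 0.5, -0.4]
finger_gap: 56.9
finger_force: 0.0
```

>>> jog_arm:
  series:
    - [0,0,0,0,0,0,1]
    - [0,0,0,0,0,0,1]
    - [0,0,0,0,0,0,1]
    - [0,0,0,0,0,0,1]
    - [0,0,0,0,0,0,1]
    - [0,0,0,0,0,0,1]
    - [0,0,0,0,0,0,1]
    - [0,0,0,0,0,0,1]
  grip_force: 35

```text
clock: 16.6
eef_pos: [543.0, -25.3, 31.1]
eef_rot: [-3.141, 0.0, 1.968]
wrist_force: [-1.5, -0.6, 1.5]
finger_gap: 11.7
finger_force: 35.0
```

>>> jog_arm:
  series:
    - [0.02,0.04,0,0,0,0,1]
    - [0.07,0.13,0,0,0,-0.005,1]
    - [0.13,0.25,0,0,0,-0.012,1]
    - [0.2,0.37,0,0,0,-0.02,1]
    - [0.27,0.5,0,0,0,-0.03,1]
    - [0.34,0.63,0,0,0,-0.04,1]
    - [0.41,0.76,0,0,0,-0.05,1]
    - [0.47,0.88,0,0,0,-0.055,1]

```text
clock: 17.27
eef_pos: [599.9, 81.3, 31.1]
eef_rot: [-3.141, 0.0, 1.881]
wrist_force: [-1.9, -2.7, 3.2]
finger_gap: 12.1
finger_force: 35.0
```

>>> jog_arm:
  series:
    - [0.07,0.13,0,0,0,-0.01,1]
    - [0.14,0.26,0,0,0,-0.02,1]
    - [0.21,0.39,0,0,0,-0.028,1]
    - [0.28,0.52,0,0,0,-0.033,1]
    - [0.34,0.63,0,0,0,-0.033,1]
    - [0.38,0.71,0,0,0,-0.033,1]
    - [0.394,0.738,0,0,0,-0.033,1]
    - [0.394,0.738,0,0,0,-0.033,1]

```text
clock: 17.93
eef_pos: [646.9, 169.8, 31.1]
eef_rot: [3.141, -0.0, 1.83]
wrist_force: [1.0, 2.0, 1.9]
finger_gap: 12.1
finger_force: 35.0
```

```bash
python3 - <<'E'
from h import *
s=manip.read_state();print(s['clock'],s['eef_pos'],np.degrees(s['eef_rot'][2]),s['wrist_force'],s['moment'],s['finger_gap'])
c=snap('wrist','w6.png');snap('side','s6.png');snap('scene','c6.png')
h=np.radians(104.83);R=np.array([[np.cos(h),-np.sin(h)],[np.sin(h),np.cos(h)]])
img=cv2.imread('pics/w6.png')
# front roof edge fit: white roof mask in wrist view
g=(img.min(2)>190).astype(np.uint8);n,l,st,ce=cv2.connectedComponentsWithStats(g);i=1+np.argmax(st[1:,4]);print(st[i],ce[i])
for i in np.argsort(-st[1:,4])[:4]+1: print(st[i])
P=[R@np.array(q)+[582.7,410.6] for q in[(-80,80),(-80,-80),(80,80),(80,-80)]]
print(px(c,[[*p,62] for p in P]).round())
# blue tray mask: expected rear corners
b,gg,r=[img[...,k].astype(int) for k in range(3)]
m=((b>r+60)&(b>gg+40)).astype(np.uint8);m[300:]=0;n,l,st,ce=cv2.connectedComponentsWithStats(m)
for i in np.argsort(-st[1:,4])[:3]+1: print('blue',st[i])
o=R@np.array([-145,0])+[582.7,410.6];print(px(c,[[*(R@np.array(q)+o),16] for q in[(70,45),(70,-45),(58,55),(58,-55)]]).round())
E
```

```text
17.9333 [646.89838079 169.8272748   31.10302535] 104.86268656718308 [0.97708309 2.01376815 1.90456639] [ 0.48014401 -0.00947843 -0.07571494] 12.068034093635024
[  263     0    79   203 13528] [298.5352602  102.87810467]
[  263     0    79   203 13528]
[ 188  234  220    6 1209]
[395 248  25  37 283]
[421 216  28  21 194]
[[ 79. -90.]
 [476. -89.]
 [223.  20.]
 [338.  11.]]
blue [ 192    0   34  212 4013]
blue [ 339    0   28  119 1666]
blue [ 356    0   21  218 1259]
[[195. -47.]
 [362. -47.]
 [178. -22.]
 [378. -21.]]
```

>>> jog_arm:
  series:
    - [-0.02,0.05,0,0,0,0,1]
    - [-0.04,0.12,0,0,0,0,1]
    - [-0.062,0.2,0,0,0,0,1]
    - [-0.084,0.28,0,0,0,0,1]
    - [-0.105,0.36,0,0,0,0,1]
    - [-0.124,0.43,0,0,0,0,1]
    - [-0.137,0.48,0,0,0,0,1]
    - [-0.137,0.48,0,0,0,0,1]

```text
clock: 18.75
eef_pos: [629.7, 228.4, 31.1]
eef_rot: [3.141, -0.001, 1.831]
wrist_force: [-1.6, 3.9, 4.5]
finger_gap: 11.8
finger_force: 35.0
```

```bash
cat > st.py <<'E'
from h import *
s=manip.read_state();h=np.radians(104.83);C,S=np.cos(h),np.sin(h)
p=s['eef_pos'][:2]-[582.7,410.6];F=s['wrist_force']
print(s['clock'],'along',p@[C,S],'lat',p@[-S,C],'yaw',np.degrees(s['eef_rot'][2]),'Fal',F[:2]@[C,S],'Flat',F[:2]@[-S,C],s['moment'],s['finger_gap'])
E
python3 st.py
```

```text
18.75 along -188.1662250293821 lat 1.2176216784121152 yaw 104.90281126728291 Fal 4.190737736062708 Flat 0.5663866387257617 [0.76730433 0.283609   0.00844164] 11.763893889365779
```

>>> jog_arm:
  series:
    - [-0.02,0.07,0,0,0,0,1]
    - [-0.04,0.15,0,0,0,0,1]
    - [-0.06,0.23,0,0,0,0,1]
    - [-0.082,0.31,0,0,0,0,1]
    - [-0.103,0.39,0,0,0,0,1]
    - [-0.12,0.455,0,0,0,0,1]
    - [-0.129,0.485,0,0,0,0,1]
    - [-0.129,0.485,0,0,0,0,1]

```text
clock: 19.42
eef_pos: [614.2, 286.5, 31.1]
eef_rot: [3.141, -0.001, 1.831]
wrist_force: [0.1, 4.3, 4.4]
finger_gap: 12.0
finger_force: 35.0
```

```bash
python3 st.py
```

```text
19.4167 along -128.0420948455009 lat 1.3138069735318538 yaw 104.88541206140432 Fal 4.112062477405304 Flat -1.1755327391038253 [ 0.74326992  0.16819984 -0.00745465] 11.958362263167551
```

>>> jog_arm:
  series:
    - [-0.01,0.04,0,0,0,0,1]
    - [-0.022,0.08,0,0,0,0,1]
    - [-0.032,0.12,0,0,0,0,1]
    - [-0.04,0.15,0,0,0,0,1]
    - [-0.041,0.155,0,0,0,0,1]
    - [-0.043,0.163,0,0,0,0,1]
    - [-0.045,0.171,0,0,0,0,1]

```text
clock: 20.0
eef_pos: [609.4, 305.3, 31.1]
eef_rot: [3.142, 0.0, 1.829]
wrist_force: [1.4, -4.5, 5.4]
finger_gap: 12.1
finger_force: 35.0
```

```bash
python3 st.py
```

```text
20.0 along -108.65318194411354 lat 1.1853027875736153 yaw 104.81766456014763 Fal -4.670513883996037 Flat -0.19123688372823944 [-0.83466837 -0.09629823  0.0458807 ] 12.100574599676836
```

>>> jog_arm:
  series:
    - [-0.002,0.008,0,0,0,0,1]
    - [-0.004,0.016,0,0,0,0,1]
    - [-0.006,0.024,0,0,0,0,1]
    - [-0.006,0.024,0,0,0,0,1]

```text
clock: 20.33
eef_pos: [608.6, 308.2, 31.2]
eef_rot: [-3.142, 0.0, 1.829]
wrist_force: [0.9, -4.9, 5.4]
finger_gap: 11.7
finger_force: 35.0
```

```bash
python3 st.py
```

```text
20.3333 along -105.63978476553837 lat 1.1669993974873485 yaw 104.81310158955199 Fal -4.92733153869996 Flat 0.39229761206930736 [-0.67896286 -0.09117797 -0.06905031] 11.719782825275692
```

>>> jog_arm:
  series:
    - [-0.002,0.008,0,0,0,0,1]
    - [-0.004,0.016,0,0,0,0,1]
    - [-0.004,0.016,0,0,0,0,1]

```text
clock: 20.58
eef_pos: [608.4, 308.6, 31.1]
eef_rot: [-3.141, 0.002, 1.829]
wrist_force: [0.9, -14.3, 8.4]
finger_gap: 11.7
finger_force: 35.0
```

```bash
python3 st.py
```

```text
20.5833 along -105.19703305312265 lat 1.229724801592269 yaw 104.7731960824445 Fal -14.042432636553135 Flat 2.835928156920403 [-2.19961226 -0.10997048 -0.08025319] 11.743857441849176
```

>>> jog_arm:
  series:
    - [-0.002,0.008,0,0,0,0,1]
    - [-0.003,0.012,0,0,0,0,1]
    - [-0.003,0.012,0,0,0,0,1]

```text
clock: 20.83
eef_pos: [608.4, 308.9, 31.1]
eef_rot: [-3.14, 0.004, 1.828]
wrist_force: [1.5, -20.7, 8.6]
finger_gap: 12.2
finger_force: 35.0
```

```bash
python3 st.py
```

```text
20.8333 along -104.93034163235355 lat 1.2279815853546268 yaw 104.74682258048476 Fal -20.424545740440042 Flat 3.8167843411854623 [-3.38263103 -0.24746656 -0.0780015 ] 12.226074839722603
```

>>> jog_arm:
  series:
    - [0,0,0,0,0,0,0.9]
    - [0,0,0,0,0,0,0.7]
    - [0,0,0,0,0,0,0.4]
    - [0,0,0,0,0,0,0.4]
    - [0,0,0,0,0,0,0.4]
    - [0,0,0.1,0,0,0,0.4]
    - [0,0,0.4,0,0,0,0.4]
    - [0,0,0.8,0,0,0,0.4]

```text
clock: 21.5
eef_pos: [606.5, 311.2, 120.1]
eef_rot: [-3.137, 0.001, 1.83]
wrist_force: [-0.1, -0.5, 0.8]
finger_gap: 54.6
finger_force: 0.0
```

>>> jog_arm:
  series:
    - [0,0,0.3,0,0,0,0.4]
    - [0,0,0.6,0,0,0,0.4]
    - [0,0,0.9,0,0,0,0.4]
    - [0,0,1,0,0,0,0.4]

```text
clock: 21.83
eef_pos: [608.5, 312.1, 248.2]
eef_rot: [3.133, -0.002, 1.83]
wrist_force: [0.3, -0.6, 0.7]
finger_gap: 56.5
finger_force: 0.0
```

>>> jog_arm:
  series:
    - [-0.3,-0.3,0.3,0,0,0,0.4]
    - [-0.5,-0.5,0.4,0,0,0,0.4]
    - [-0.6,-0.6,0.4,0,0,0,0.4]
    - [-0.6,-0.6,0.4,0,0,0,0.4]
    - [-0.6,-0.6,0.4,0,0,0,0.4]

```text
clock: 22.25
eef_pos: [535.3, 239.0, 290.3]
eef_rot: [3.139, -0.0, 1.829]
wrist_force: [0.3, 0.4, -0.2]
finger_gap: 56.5
finger_force: 0.0
```

```bash
python3 - <<'E'
from h import *
s=manip.read_state();print(s['clock'],s['eef_pos'],s['finger_gap'])
c=snap('wrist','w7.png');img=cv2.imread('pics/w7.png')
h=np.radians(104.83);R=np.array([[np.cos(h),-np.sin(h)],[np.sin(h),np.cos(h)]])
def w(x,y,z): return [*(R@np.array([x,y])+[582.7,410.6]),z]
print('expected plate top ends, fin top ends',px(c,[w(-82.5,75,46),w(-82.5,-75,46),w(-85,0,57),w(-121,0,57)]).round(1))
g=img.max(2)<60;m=np.zeros_like(g);
n,l,st,ce=cv2.connectedComponentsWithStats(g.astype(np.uint8))
for i in range(1,n):
    if st[i,4]>80 and st[i,1]<300: print('dark',st[i],ce[i].round(1))
# sample the housing/plate rows along columns either side of the fin
for x,y in((-82.5,60),(-82.5,-60)):
    u=px(c,[w(x,y,46)])[0].round().astype(int);print(u,img[u[1]-14:u[1]+12,u[0]].tolist())
a=cv2.imread('pics/side0.png');b=cv2.imread('pics/side0.png');b=(snap('side','s7.png'),cv2.imread('pics/s7.png'))[1]
for n,(x0,y0,x1,y1) in dict(orange=(195,190,232,255),vials=(298,212,320,255),redcap=(215,130,245,172),steel=(272,108,348,150)).items():
    print(n,cv2.absdiff(a,b)[y0:y1,x0:x1].mean().round(1))
E
```

```text
22.25 [535.30848765 239.00041913 290.30921889] 56.479497779332114
expected plate top ends, fin top ends [[289.1 134.5]
 [398.  135.1]
 [345.6 136.9]
 [343.9 163.9]]
dark [334 138  15  27 318] [341.5 150.3]
dark [  0 205  18  84 445] [ 10.1 243.6]
dark [ 45 240  18  14  86] [ 52.  246.3]
dark [ 173  247  210  104 2966] [267.8 309.9]
dark [ 44 254  16  27 160] [ 49.7 267.4]
dark [131 280  13  21 178] [137.1 290.5]
[300 135] [[231, 241, 243], [231, 241, 243], [231, 240, 243], [231, 241, 243], [230, 240, 243], [231, 240, 243], [231, 240, 243], [230, 240, 242], [231, 240, 243], [217, 230, 233], [191, 208, 213], [162, 177, 182], [125, 139, 141], [148, 163, 166], [158, 173, 177], [145, 159, 163], [85, 102, 78], [72, 91, 54], [70, 88, 51], [68, 88, 51], [68, 87, 51], [68, 87, 50], [69, 88, 51], [70, 87, 51], [69, 88, 50], [70, 89, 50]]
[387 135] [[230, 240, 242], [230, 240, 242], [230, 240, 242], [230, 240, 242], [230, 240, 242], [230, 239, 242], [230, 240, 242], [230, 240, 242], [230, 240, 242], [228, 238, 240], [211, 227, 230], [188, 204, 208], [165, 162, 160], [152, 109, 84], [150, 139, 133], [157, 172, 177], [125, 141, 136], [76, 93, 61], [74, 92, 61], [73, 89, 60], [72, 89, 58], [73, 89, 59], [73, 90, 56], [71, 89, 55], [72, 89, 55], [72, 89, 55]]
orange 9.7
vials 2.6
redcap 3.7
steel 23.4
```

```bash
python3 - <<'E'
from h import *
for f in('side0','s7'):
    i=cv2.imread(f'pics/{f}.png').astype(int);m=(i[...,2]>i[...,0]+60)&(i[...,1]>i[...,0]+15)&(i[...,2]>150);m[:185]=0;m[260:]=0;m[:,:190]=0;m[:,235:]=0
    y,x=np.nonzero(m);print(f,x.mean(),y.mean(),len(x))
c=load('w7');i=cv2.imread('pics/w7.png').astype(int);g=i[...,2]
P=[]
for u in list(range(294,332,4))+list(range(356,396,4)):
    col=g[120:150,u]; a=np.nonzero(col<200)[0][0]+120; e=np.nonzero((col<100)&(np.arange(30)>a-120+2))[0]; P.append((u,a,e[0]+120 if len(e) else 0, (i[125:140,u,0]-i[125:140,u,2]).max()))
print(P)
E
```

```text
side0 207.6193181818182 201.79545454545453 176
s7 207.49479166666666 200.96875 192
[(294, np.int64(132), np.int64(137), np.int64(17)), (298, np.int64(132), np.int64(137), np.int64(19)), (302, np.int64(132), np.int64(137), np.int64(19)), (306, np.int64(132), np.int64(137), np.int64(82)), (310, np.int64(132), np.int64(137), np.int64(82)), (314, np.int64(132), np.int64(137), np.int64(76)), (318, np.int64(132), np.int64(138), np.int64(74)), (322, np.int64(132), np.int64(137), np.int64(73)), (326, np.int64(132), np.int64(137), np.int64(69)), (330, np.int64(132), np.int64(137), np.int64(64)), (356, np.int64(120), np.int64(134), np.int64(77)), (360, np.int64(120), np.int64(134), np.int64(79)), (364, np.int64(133), np.int64(138), np.int64(78)), (368, np.int64(133), np.int64(138), np.int64(82)), (372, np.int64(133), np.int64(138), np.int64(84)), (376, np.int64(133), np.int64(138), np.int64(85)), (380, np.int64(133), np.int64(138), np.int64(86)), (384, np.int64(133), np.int64(138), np.int64(87)), (388, np.int64(133), np.int64(138), np.int64(15)), (392, np.int64(133), np.int64(138), np.int64(13))]
```

```bash
python3 -c "
from cell import manip
print(manip.sign_off())"
```

```text
the job is handed in; nothing more can be done
None
```

The carton lies flat in the slide tray, the tray is pushed fully and squarely into the dock with its white plate against the housing, and the plain bottle that blocked the bay stands upright in the steel tray; signed off at about 22 s, with the orange-capped bottle not moved.

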